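# Power the light viewer and hold the black-capped vial over it at a slant

## Task

Take the orange battery block out of its charging dock, plug it fully home into the square socket of the light viewer and let go of it. Then draw the black-capped vial out of the blue rack, tip it to a slant of about 45 degrees with its cap end up, and finish while still holding it like that, still, about a hand's width above the middle of the viewer's white panel. Leave the white-capped vials in the rack and do not disturb the mug.

Things in the scene. Friction and masses are not known exactly. Their poses are not given: they have to be found in the camera images.
- battery_block: Loose orange battery block, 80 g. From its origin (centre of the underside of the plug) upward: a black square plug 20 x 20 mm, 16 mm long, with a stepped 17 mm lead-in at its lowest 3 mm; then the orange grip, 30 x 30 x 38 mm, from 16 to 54 mm above the origin. x and y are along its sides, z up. It stands upright in the charging dock at the start, aligned with it, plug bottom 4 mm above the desk. It fits the socket in any of the four quarter turns.
- charging_dock: Fixed black dock, 64 x 64 x 12 mm, origin at the centre of its underside; a 24 mm square well 8 mm deep in the middle of its top holds the battery's plug loosely; lift straight up.
- light_viewer: Fixed flat light viewer, 180 mm long (x) by 120 mm wide (y), 28 mm high. Its origin is on the desk under the middle of its width, 90 mm from its near edge and 90 mm from its far edge; x points from the grey socket end (near the robot) to the white panel.
- viewer_socket (a point): Centre of the mouth of the square socket, 28 mm above the desk, in the grey end of the viewer: hole 22 x 22 mm, 17 mm deep, sides along the viewer's x and y, 2 mm chamfer. When the battery is fully home its orange grip rests on the grey top and its origin is 16 mm below this point.
- viewer_panel (a point): Centre of the white panel, 108 x 108 mm, on its surface 28 mm above the desk; 91 mm from the socket along the viewer's x.
- vial_rack: Fixed blue rack, 52 (x) x 188 (y) x 25 mm high, origin at the centre of its underside. Four round pockets of 31 mm diameter in one row along its y, at -72, -24, 24 and 72 mm, 20 mm deep, so the vials stand 5 mm above the desk and are drawn straight up; 38 mm of each vial shows above the rack.
- black_cap_vial: Loose glass vial with a black screw cap, 28 mm diameter, 58 mm tall, about 28 g; origin at the centre of its base, z along its axis to the cap. It stands in one of the four pockets (which one varies); the glass is straight-sided up to about 38 mm and the cap, 23 mm wide, tops it from 45 mm up; grip it low, close above the rack, so that the fingers hold the straight glass.
- black_vial_middle (a point): Middle of the black-capped vial, on its axis 29 mm above its base.
- white_cap_vial_1: Loose vial like the other, but with a white cap; origin at the centre of its base. Stays in its pocket of the rack.
- white_cap_vial_2: Loose vial like the other, but with a white cap; origin at the centre of its base. Stays in its pocket of the rack.
- white_cap_vial_3: Loose vial like the other, but with a white cap; origin at the centre of its base. Stays in its pocket of the rack.
- mug: Loose off-white mug, 84 mm across (117 mm with handle), 92 mm tall, origin at the centre of its underside. A bystander at the back of the desk.

How it is judged:
By the outcome, as a careful person would: the job done as asked, in the order asked, and still so for the second after the job is handed in, while the arm keeps its last pose, push and grip.
It also fails if it takes over 48 s, if anything falls off the work surface, if the arm or the gripper's body presses on something with over 40 N, if the wrist force passes 120 N, or if a joint passes its speed limit or range.

## Robot

A 6-joint arm with a two-finger parallel gripper is mounted at the origin on a cart in front of the work surface, level with it; the furniture and walls round the work are solid. World frame = base frame: x ahead of the robot, y to its left, z up, the work surface at z = 0. Lengths are in m, angles in rad, forces in N, time in s.
With the tool pointing down it reaches from about 0.325 to 0.9 m from the base axis. Payload 6.1 kg.
Tool frame: the origin (TCP) lies midway between the tips of the shut fingers; the grasp point (between the pads) lies 19 mm behind it; z points along the fingers, y is the line along which they close (so a half turn about z gives the same grasp; the last joint's range is limited). The gripper opens to 85 mm and grips with 20 to 120 N. Pads are 22 mm wide; open, the fingers measure 114 mm over their backs; the gripper's body (76 mm by 85 mm) begins 54 mm behind the grasp point. The pads swing forward as they close: fully open they stand 13 mm farther back than shut.
Start: joints at [1.131, 0.22, 1.526, -0, 1.395, -0.126], TCP at [0.193, 0.594, 0.231] pointing down, gripper open.
Joint ranges: [-2.98, 2.98], [-0.91, 2.08], [0.09, 2.57], [-1.24, 4.39], [0.2, 2.65], [-2.68, 2.68]. Speed limits (rad/s): [2.57, 2.57, 3.01, 3.14, 3.14, 3.14].

## Interface

Orientations are given as a unit quaternion [x, y, z, w].
In Python, from plant import env, viewer, ticket, spotter gives the robot as it stands.
- The arm moves only by the tool arm_command, never from a script. Its argument "deltas" is a list of rows, each an object of numbers: "tx", "ty", "tz": the shift along the tool's x, y, z in m; "rx", "ry", "rz": the turn, a rotation vector about the tool's x, y, z in rad. A call has 1 to 8 rows; each row is the pose to reach, as a shift and turn from the pose commanded when the call began, along the tool's axes at that moment; what a row does not reach only later rows make up. A row lasts 1/12 s, in which the tool goes at most 41.7 mm and 7.16 degrees, less where a joint would pass 70% of its speed; a pose out of reach is approached as far as the arm can. A call with a gripper value outside its range is refused whole. "grip" is the finger opening in m, from 0 to 0.0854, set as the call begins (left out, the last holds). The fingers move at their own pace and stop on an object; the grip force is fixed at half the most. Time passes only in rows, so rows that repeat a pose let the fingers close. It gives the time, the measured TCP pose, the force, the opening and the grip force at its end, in the units of the state.
- env.sense(): the state, without advancing time (a new reading comes with each control period).
- viewer.get_image(name): name is "scene" or "top"; returns the picture (384x512x3 uint8, red, green, blue); there is no depth.
- viewer.get_calibration(name): a dict with "vertical_fov" (degrees; the focal length in pixels is half the picture's height over the tangent of half this angle, whatever the lens; pixels are square), "cx", "cy" (the principal point, pixels), "T" (4x4, takes a point from camera to world coordinates). Camera axes: x right, y down, z forward; pixel columns grow to the right and rows downward; lengths in m; the calibration is good to about 2 mm. A picture is of the moment at which its call begins. get_calibration takes no time and is no camera call.
- ticket.finish_job(): hands the job in; it is judged then, once.
Trained networks look in the newest picture that a camera, given by its name, has taken for a name from the list of things; names that differ only in an ending like _2 or _b are one class to them, and where a whole thing is asked for, a point or a joint stands for the part that bears it (a point fixed in the world has none). Each returns a list of dicts, best first, with "p" (0 to 1); they miss things now and then, are a little off and sometimes report something else, mostly with a low value. They report only what shows in the picture. A call takes as long as a camera call.
- spotter.outline_of(camera, target): "region" (384x512 bool, what is visible of it) and "location" ([column, row] in pixels, amid what is visible of it).
- spotter.mark_of(camera, target): "location" ([column, row] in pixels: a listed point, or the origin of a listed thing).
The state is a dict: "time": time; "q": joint angles; "joint_vel": joint speeds; "joint_efforts": joint torques, N m; "eef_pos": TCP position; "eef_rot": TCP orientation; "contact_force": force on the tool from outside, world axes, zero at the start; "moment": the same for the moment, N m; "opening": finger opening in m; "grasp_force": force on a finger pad.
Only numpy, scipy, OpenCV 4.12 (cv2) and the standard library are available. Lean on these libraries where they do the work, as an engineer would, in place of code of your own. Each camera call takes 0.05 s, during which the arm holds its last target. There are 200 camera calls.

## Working session

There is one attempt and no reset: what is moved stays moved. The work goes in short steps, Python scripts to look and compute and a tool call to move; the robot and the scene stay as the last step left them, time stands still between calls to the robot, and variables do not carry over. Pictures are saved under pics/ and viewed, at most 11 in all, crops included, and the job is handed in when it is done.

Besides the shell and the picture viewer there is one more tool, called after "Emit:" as name(argument=value, ...), one argument or row to a line, values as JSON. arm_command: Moves the arm, as the interface text tells. Its arguments: {"type":"object","properties":{"deltas":{"type":"array"},"grip":{"type":"number"}},"required":["deltas"]}

```bash
mkdir -p pics; ls
cat > h.py <<'E'
import numpy as np, cv2
from plant import env, viewer, ticket, spotter
from scipy.spatial.transform import Rotation as R
def ray(cam,px,z):
    c=viewer.get_calibration(cam); f=192/np.tan(np.radians(c["vertical_fov"])/2)
    T=np.array(c["T"]); d=T[:3,:3]@np.array([(px[0]-c["cx"])/f,(px[1]-c["cy"])/f,1]); o=T[:3,3]
    return o+d*(z-o[2])/d[2]
def proj(cam,p):
    c=viewer.get_calibration(cam); f=192/np.tan(np.radians(c["vertical_fov"])/2)
    T=np.array(c["T"]); q=T[:3,:3].T@(np.array(p)-T[:3,3]); return np.array([c["cx"]+f*q[0]/q[2],c["cy"]+f*q[1]/q[2]])
def shot(cam,name):
    im=viewer.get_image(cam); cv2.imwrite(f"pics/{name}.png",im[:,:,::-1]); return im
E
python3 - <<'E'
from h import *
a=shot("scene","s0");b=shot("top","t0")
cv2.imwrite("pics/both.png",np.vstack([a,b])[:,:,::-1][:, :])
for cam in("scene","top"):
    c=viewer.get_calibration(cam);print(cam,c["vertical_fov"],c["cx"],c["cy"],np.round(c["T"],3).tolist())
for n,z in [("battery_block",.004),("charging_dock",0),("viewer_socket",.028),("viewer_panel",.028),("light_viewer",0),("vial_rack",0),("black_cap_vial",.005),("black_vial_middle",.034),("mug",0)]:
    for cam in("scene","top"):
        for r in spotter.mark_of(cam,n)[:2]: print(n,cam,round(r["p"],2),np.round(r["location"],1),np.round(ray(cam,r["location"],z),4))
s=env.sense();print(s["eef_pos"],s["eef_rot"],s["time"],s["opening"])
E
```

```text
pics
scene 51.862855715438215 257.2345112492897 195.70061367565128 [[0.887, -0.322, 0.331, 0.293], [-0.461, -0.592, 0.661, -0.602], [-0.017, -0.739, -0.674, 0.665], [0.0, 0.0, 0.0, 1.0]]
top 47.80819726438589 251.500294502815 196.12995943812697 [[0.105, -0.974, 0.201, 0.398], [-0.994, -0.104, 0.017, -0.034], [0.004, -0.202, -0.979, 0.968], [0.0, 0.0, 0.0, 1.0]]
battery_block scene 0.61 [172.7 200.7] [0.4259 0.1298 0.004 ]
battery_block top 0.75 [177.6 267.7] [0.419  0.1266 0.004 ]
charging_dock scene 0.77 [173.8 204.9] [0.4242 0.1184 0.    ]
charging_dock top 0.95 [180.4 268.8] [0.4174 0.1208 0.    ]
viewer_socket scene 0.8 [229.6 281.8] [ 0.4446 -0.1709  0.028 ]
viewer_socket scene 0.3 [175.6 205.8] [0.4215 0.0831 0.028 ]
viewer_socket top 0.96 [321.8 273.1] [ 0.4397 -0.1854  0.028 ]
viewer_panel scene 0.73 [273.3 274.9] [ 0.5269 -0.1966  0.028 ]
viewer_panel top 0.79 [329.4 233.4] [ 0.5264 -0.1957  0.028 ]
light_viewer scene 0.77 [257.9 288.3] [ 0.4945 -0.1926  0.    ]
vial_rack scene 0.62 [222.7 188.1] [0.5549 0.1183 0.    ]
vial_rack scene 0.57 [226.2 193.8] [0.5539 0.0941 0.    ]
vial_rack top 0.71 [178.5 266.7] [0.4215 0.1256 0.    ]
vial_rack top 0.64 [201.  204.5] [0.5651 0.0942 0.    ]
black_cap_vial scene 0.5 [210.5 178.6] [0.5401 0.1627 0.005 ]
black_cap_vial top 0.51 [172.1 206.6] [0.5526 0.1577 0.005 ]
black_vial_middle scene 0.64 [211.6 170.6] [0.544  0.1574 0.034 ]
black_vial_middle top 0.6 [167.7 205.3] [0.5497 0.1619 0.034 ]
mug scene 0.97 [257.4 147.3] [0.7153 0.2343 0.    ]
mug top 0.91 [156.3 137.2] [0.7132 0.219  0.    ]
[0.19290629 0.59446502 0.23131466] [ 1.56265655e-01  9.87715063e-01 -8.78867420e-06 -4.11374599e-06] 1.0 0.08546799370968215
```

View pics/s0.png

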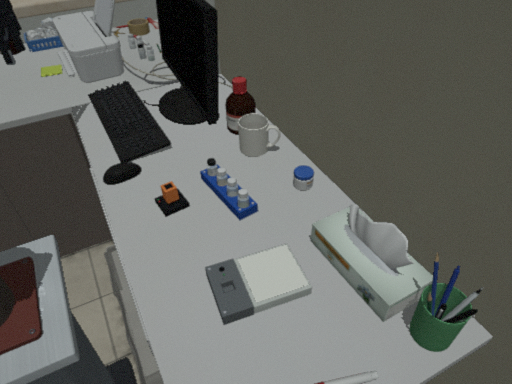

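View pics/t0.png

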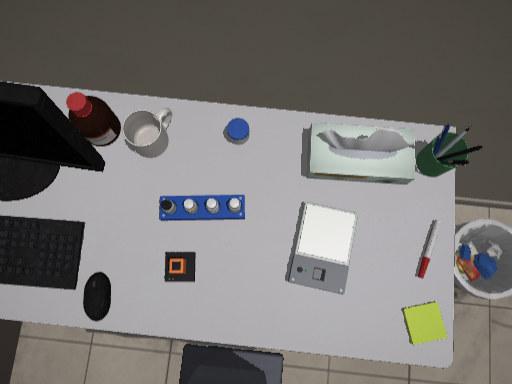

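The black vial is at the left (+y) end of the rack (top ~168,205). The battery is in the dock (177,267), the socket is at (319,273), and the panel at (328,233). Next I fit box silhouettes in both cameras to get position and yaw.

```bash
cat >> h.py <<'E'
from scipy.optimize import minimize
def boxmask(cam,x,y,yaw,L,W,z0,z1,S=4):
    c,s=np.cos(yaw),np.sin(yaw)
    P=[proj(cam,[x+c*a*L/2-s*b*W/2,y+s*a*L/2+c*b*W/2,z]) for a in(-1,1) for b in(-1,1) for z in(z0,z1)]
    m=np.zeros((384*S,512*S),np.uint8); h=cv2.convexHull(((np.array(P)+.5)*S).astype(np.float32))
    cv2.fillConvexPoly(m,np.round(h).astype(np.int32),1); return cv2.resize(m.astype(np.float32),(512,384),interpolation=cv2.INTER_AREA)
def fit(regs,x0,L,W,z0,z1):
    def cost(p):
        return sum(np.abs(boxmask(k,p[0]/100,p[1]/100,p[2]/10,L,W,z0,z1)-r).sum()/r.sum() for k,r in regs.items())
    u=np.array([x0[0]*100,x0[1]*100,x0[2]*10]); sim=np.vstack([u]+[u+d for d in np.diag([1.,1.,1.])])
    r=minimize(cost,u,method="Nelder-Mead",options=dict(initial_simplex=sim,xatol=.01,fatol=1e-4)); return r.x/[100,100,10],r.fun
def reg(cam,n): 
    r=spotter.outline_of(cam,n); return r[0]["region"].astype(np.float32),r[0]["p"]
E
python3 - <<'E'
from h import *
for n,x0,L,W,H in [("light_viewer",(.487,-.19,-.15),.18,.12,.028),("charging_dock",(.42,.12,0),.064,.064,.012),("vial_rack",(.56,.093,0),.052,.188,.025)]:
    rs={}
    for cam in("top","scene"):
        m,p=reg(cam,n); rs[cam]=m; ys,xs=np.nonzero(m); print(n,cam,round(p,2),m.sum(),xs.min(),xs.max(),ys.min(),ys.max())
    for k in (["top"],["scene"],["top","scene"]):
        if n!="light_viewer" and k!=["top"]: 
            if n=="vial_rack": pass
        f,c=fit({q:rs[q] for q in k},x0,L,W,0,H); print(k,np.round(f,4),round(c,3))
# battery orange
for cam in("top","scene"):
    im=viewer.get_image(cam); h=cv2.cvtColor(im,cv2.COLOR_RGB2HSV)
    m=((h[...,0]<18)&(h[...,1]>150)&(h[...,2]>90)).astype(np.float32)
    q=proj(cam,[.42,.123,.04]).astype(int); k=np.zeros_like(m);k[q[1]-25:q[1]+25,q[0]-25:q[0]+25]=1;m*=k
    m=cv2.drawContours(np.zeros(m.shape,np.uint8),[cv2.convexHull(np.argwhere(m>0)[:,::-1].astype(np.int32))],0,1,-1).astype(np.float32)
    print("bat",cam,m.sum(),*fit({cam:m},(.42,.123,0),.03,.03,.02,.058))
    crop=im[q[1]-30:q[1]+30,q[0]-40:q[0]+40]
im=viewer.get_image("top"); cv2.imwrite("pics/c1.png",cv2.resize(im[180:300,150:370,::-1],None,fx=3.6,fy=3.6,interpolation=cv2.INTER_CUBIC)[:600,:800])
E
```

```text
light_viewer top 0.92 4548.0 289 357 203 293
light_viewer scene 0.92 5394.0 206 311 244 324
['top'] [ 0.4973 -0.1851 -0.1316] 0.045
['scene'] [ 0.4965 -0.1834 -0.1225] 0.03
['top', 'scene'] [ 0.4965 -0.1841 -0.1165] 0.08
charging_dock top 0.57 606.0 165 194 252 282
charging_dock scene 0.87 404.0 155 189 190 215
['top'] [0.4204 0.1222 0.0952] 0.531
['scene'] [0.4219 0.1242 0.0643] 0.481
['top', 'scene'] [0.4217 0.1226 0.0881] 1.047
vial_rack top 0.57 1610.0 159 244 195 221
vial_rack scene 0.96 808.0 200 258 170 219
['top'] [0.5565 0.0888 0.1207] 0.382
['scene'] [0.5564 0.0908 0.1389] 0.855
['top', 'scene'] [0.5563 0.0902 0.1254] 1.263
bat top 313.0 [0.42081521 0.12231644 0.15803838] 0.18829871714115143
bat scene 312.0 [0.41877258 0.12210692 0.29965318] 0.18329326808452606
```

View pics/c1.png

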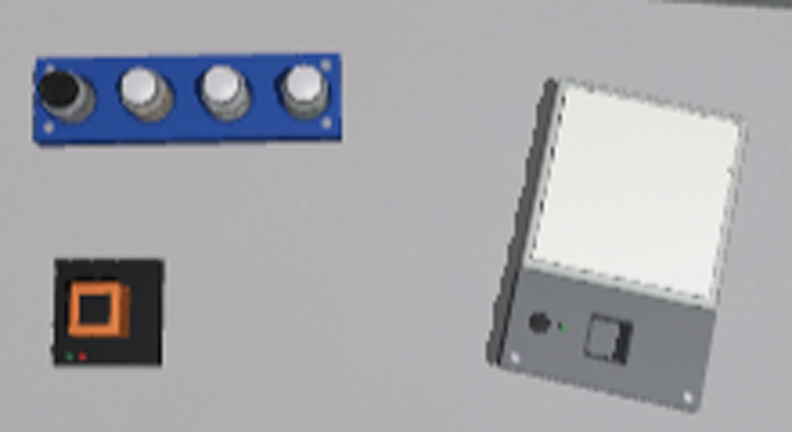

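The crop shows the dock, the rack and the viewer, with its socket at about crop (608,340). I'll refine the dock, rack and socket by colour and plan the first move.

Run:
```python
from h import *
def hull(m): return cv2.drawContours(np.zeros(m.shape,np.uint8),[cv2.convexHull(np.argwhere(m>0)[:,::-1].astype(np.int32))],0,1,-1).astype(np.float32)
def win(m,p,r):
    k=np.zeros(m.shape,bool);a,b=np.round(p).astype(int);k[b-r:b+r,a-r:a+r]=1;return m&k
R_={};D={}
for cam in("top","scene"):
    im=viewer.get_image(cam);h=cv2.cvtColor(im,cv2.COLOR_RGB2HSV)
    R_[cam]=hull(win((h[...,0]>105)&(h[...,0]<130)&(h[...,1]>130),proj(cam,[.556,.09,.02]),50))
    D[cam]=hull(win(im.max(2)<75,proj(cam,[.42,.122,.006]),23))
    print(cam,"rack",fit({cam:R_[cam]},(.556,.09,.12),.052,.188,0,.025),"dock",fit({cam:D[cam]},(.42,.122,.1),.064,.064,0,.012))
for px in [(318.9,274.4),(321.8,273.1)]: print(ray("top",px,.028))
v=np.array([.497,-.1842]);u=np.array([np.cos(-.125),np.sin(-.125)])
for d in(-.058,-.060): print("sock",v+d*u,proj("top",[*(v+d*u),.028]),proj("scene",[*(v+d*u),.028]))
for d in(.031,.033): print("panel",v+d*u,proj("top",[*(v+d*u),.028]))
s=env.sense();T=R.from_quat(s["eef_rot"]).as_matrix();print(np.round(T,3))
```

```text
top rack (array([0.55739957, 0.08918223, 0.11393556]), np.float64(0.03652871772646904)) dock (array([0.42331117, 0.1230976 , 0.12874601]), np.float64(0.045650921761989594))
scene rack (array([0.54517924, 0.08950121, 0.24232237]), np.float64(0.43404150009155273)) dock (array([0.42132065, 0.12687524, 0.08566315]), np.float64(0.19232168793678284))
[ 0.43629406 -0.17939484  0.028     ]
[ 0.43967718 -0.1853626   0.028     ]
sock [ 0.43945254 -0.17696887] [317.8778578  272.78637654] [228.49884511 285.18453236]
sock [ 0.43746814 -0.17671952] [317.6925162  273.71116383] [227.50270205 285.49844061]
panel [ 0.52775813 -0.18806492] [325.96843242 232.4173469 ]
panel [ 0.52974252 -0.18831427] [326.14678086 231.5274529 ]
[[-0.951  0.309 -0.   ]
 [ 0.309  0.951 -0.   ]
 [ 0.    -0.    -1.   ]]
```

Emit:
arm_command(
  deltas=[
    {"tx": -0.18,"ty": -0.19,"tz": 0.05,"rz": 0.57},
    {"tx": -0.18,"ty": -0.19,"tz": 0.05,"rz": 0.57},
    {"tx": -0.18,"ty": -0.19,"tz": 0.05,"rz": 0.57},
    {"tx": -0.18,"ty": -0.19,"tz": 0.05,"rz": 0.57},
    {"tx": -0.36,"ty": -0.38,"tz": 0.1,"rz": 1.14},
    {"tx": -0.36,"ty": -0.38,"tz": 0.1,"rz": 1.14},
    {"tx": -0.36,"ty": -0.38,"tz": 0.1,"rz": 1.14},
    {"tx": -0.36,"ty": -0.38,"tz": 0.1,"rz": 1.14},
  ],
  grip=0.0854,
)

```text
$.deltas[0]: bad value
```

```bash
cat >> h.py <<'E'
def go(p,yaw_y,tilt=0):
    """deltas to TCP p, tool down with closing axis y at yaw_y (deg)"""
    s=env.sense(); T=R.from_quat(s["eef_rot"]); a=np.radians(yaw_y)
    y=np.array([np.cos(a),np.sin(a),0]); z=np.array([0,0,-1.]); x=np.cross(y,z)
    G=R.from_matrix(np.c_[x,y,z]); G=G*R.from_rotvec([0,tilt,0])
    print("t",round(s["time"],2),"pos",np.round(s["eef_pos"],4),"d",np.round(T.inv().apply(np.array(p)-s["eef_pos"]),4),"r",np.round((T.inv()*G).as_rotvec(),4),"open",round(s["opening"],4),"F",np.round(s["contact_force"],1),"q",np.round(s["q"],2))
E
python3 -c "
from h import *
go([.4215,.1225,.12],6.6)"
```

```text
t 1.55 pos [0.1929 0.5945 0.2313] d [-0.3631 -0.3784  0.1113] r [-0.      0.      1.1418] open 0.0852 F [-0.4 -0.8  0.1] q [ 1.13  0.22  1.53 -0.    1.39 -0.13]
```

Emit:
arm_command(
  deltas=[
    {"tx": -0.36,"ty": -0.38,"tz": 0.1,"rx": 0,"ry": 0,"rz": 1.14},
    {"tx": -0.36,"ty": -0.38,"tz": 0.1,"rx": 0,"ry": 0,"rz": 1.14},
    {"tx": -0.36,"ty": -0.38,"tz": 0.1,"rx": 0,"ry": 0,"rz": 1.14},
    {"tx": -0.36,"ty": -0.38,"tz": 0.1,"rx": 0,"ry": 0,"rz": 1.14},
    {"tx": -0.36,"ty": -0.38,"tz": 0.1,"rx": 0,"ry": 0,"rz": 1.14},
    {"tx": -0.36,"ty": -0.38,"tz": 0.1,"rx": 0,"ry": 0,"rz": 1.14},
    {"tx": -0.36,"ty": -0.38,"tz": 0.1,"rx": 0,"ry": 0,"rz": 1.14},
    {"tx": -0.36,"ty": -0.38,"tz": 0.1,"rx": 0,"ry": 0,"rz": 1.14},
  ],
  grip=0.0854,
)

```text
time: 2.22
eef_pos: [0.3342, 0.2973, 0.1687]
eef_rot: [0.613, 0.79, 0.001, 0.0]
contact_force: [0.7, -0.9, 0.1]
opening: 0.0855
grasp_force: 0.0
```

```bash
python3 -c "
from h import *
go([.4215,.1225,.12],6.6)"
```

```text
t 2.22 pos [0.3342 0.2973 0.1687] d [-0.191   0.0411  0.0487] r [ 0.001  -0.0003  0.1362] open 0.0855 F [ 0.7 -0.9  0.1] q [ 0.55 -0.16  2.04 -0.    1.26  0.3 ]
```

Emit:
arm_command(
  deltas=[
    {"tx": -0.191,"ty": 0.041,"tz": 0.04,"rx": 0,"ry": 0,"rz": 0.136},
    {"tx": -0.191,"ty": 0.041,"tz": 0.04,"rx": 0,"ry": 0,"rz": 0.136},
    {"tx": -0.191,"ty": 0.041,"tz": 0.04,"rx": 0,"ry": 0,"rz": 0.136},
    {"tx": -0.191,"ty": 0.041,"tz": 0.04,"rx": 0,"ry": 0,"rz": 0.136},
    {"tx": -0.191,"ty": 0.041,"tz": 0.04,"rx": 0,"ry": 0,"rz": 0.136},
    {"tx": -0.191,"ty": 0.041,"tz": 0.04,"rx": 0,"ry": 0,"rz": 0.136},
    {"tx": -0.191,"ty": 0.041,"tz": 0.04,"rx": 0,"ry": 0,"rz": 0.136},
  ],
)

```text
time: 2.8
eef_pos: [0.4223, 0.1231, 0.1286]
eef_rot: [0.665, 0.747, -0.0, -0.0]
contact_force: [0.5, 0.1, 0.2]
opening: 0.0854
grasp_force: 0.0
```

```bash
python3 -c "
from h import *
go([.4215,.1225,.024],6.6)
shot('scene','s1')
go([.4215,.1225,.024],6.6)"
```

```text
t 2.8 pos [0.4223 0.1231 0.1286] d [-0.0005 -0.0008  0.1046] r [-0.0006 -0.0002  0.0016] open 0.0854 F [0.5 0.1 0.2] q [ 0.1  -0.13  2.09  0.    1.18 -0.01]
t 2.85 pos [0.422  0.1242 0.1288] d [-0.0016 -0.0007  0.1048] r [-0.0003 -0.0004  0.0035] open 0.0856 F [-0.4  0.7  0.1] q [ 0.11 -0.13  2.09  0.    1.18 -0.01]
```

View pics/s1.png

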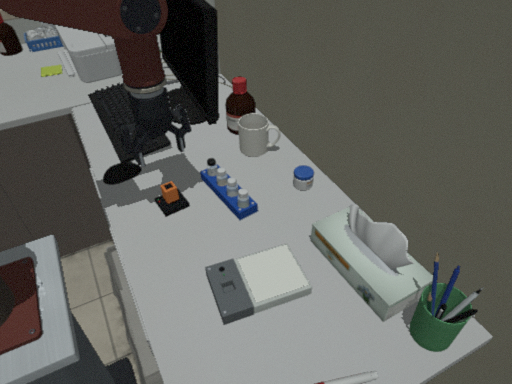

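The gripper is open, with its fingers at about (140,155) and (182,140), above the battery at (170,193). Next I descend and grip.

Emit:
arm_command(
  deltas=[
    {"tx": -0.001,"ty": -0.001,"tz": 0.04,"rx": 0,"ry": 0,"rz": 0},
    {"tx": -0.001,"ty": -0.001,"tz": 0.08,"rx": 0,"ry": 0,"rz": 0},
    {"tx": -0.001,"ty": -0.001,"tz": 0.105,"rx": 0,"ry": 0,"rz": 0},
    {"tx": -0.001,"ty": -0.001,"tz": 0.105,"rx": 0,"ry": 0,"rz": 0},
    {"tx": -0.001,"ty": -0.001,"tz": 0.105,"rx": 0,"ry": 0,"rz": 0},
  ],
)

```text
time: 3.27
eef_pos: [0.4194, 0.1245, 0.0232]
eef_rot: [0.662, 0.749, -0.001, -0.001]
contact_force: [1.2, -0.0, -0.7]
opening: 0.0854
grasp_force: 0.0
```

Emit:
arm_command(
  deltas=[
    {"tx": 0,"ty": 0,"tz": 0,"rx": 0,"ry": 0,"rz": 0},
    {"tx": 0,"ty": 0,"tz": 0,"rx": 0,"ry": 0,"rz": 0},
    {"tx": 0,"ty": 0,"tz": 0,"rx": 0,"ry": 0,"rz": 0},
    {"tx": 0,"ty": 0,"tz": 0,"rx": 0,"ry": 0,"rz": 0},
    {"tx": 0,"ty": 0,"tz": 0,"rx": 0,"ry": 0,"rz": 0},
    {"tx": 0,"ty": 0,"tz": 0,"rx": 0,"ry": 0,"rz": 0},
    {"tx": 0,"ty": 0,"tz": 0,"rx": 0,"ry": 0,"rz": 0},
    {"tx": 0,"ty": 0,"tz": 0,"rx": 0,"ry": 0,"rz": 0},
  ],
  grip=0.02,
)

```text
time: 3.93
eef_pos: [0.4222, 0.1237, 0.0252]
eef_rot: [0.663, 0.749, 0.001, 0.001]
contact_force: [-2.3, -0.8, 6.6]
opening: 0.0293
grasp_force: 59.2
```

```bash
python3 -c "
from h import *
go([.438,-.178,.12],-7.2);print(env.sense()['grasp_force'])"
```

```text
t 3.93 pos [0.4222 0.1237 0.0252] d [-0.3013 -0.0205 -0.0949] r [ 0.0022 -0.0005  0.2465] open 0.0293 F [-2.3 -0.8  6.6] q [ 0.11  0.05  2.15  0.    0.94 -0.02]
59.16047394275665
```

Emit:
arm_command(
  deltas=[
    {"tx": 0,"ty": 0,"tz": -0.03,"rx": 0,"ry": 0,"rz": 0},
    {"tx": 0,"ty": 0,"tz": -0.065,"rx": 0,"ry": 0,"rz": 0},
    {"tx": -0.04,"ty": -0.002,"tz": -0.08,"rx": 0,"ry": 0,"rz": 0.03},
    {"tx": -0.08,"ty": -0.005,"tz": -0.08,"rx": 0,"ry": 0,"rz": 0.06},
    {"tx": -0.12,"ty": -0.008,"tz": -0.08,"rx": 0,"ry": 0,"rz": 0.1},
    {"tx": -0.16,"ty": -0.011,"tz": -0.08,"rx": 0,"ry": 0,"rz": 0.14},
    {"tx": -0.2,"ty": -0.014,"tz": -0.08,"rx": 0,"ry": 0,"rz": 0.18},
    {"tx": -0.24,"ty": -0.017,"tz": -0.08,"rx": 0,"ry": 0,"rz": 0.22},
  ],
)

```text
time: 4.6
eef_pos: [0.433, -0.1188, 0.1044]
eef_rot: [0.742, 0.671, 0.0, 0.001]
contact_force: [1.1, -0.4, -0.4]
opening: 0.0289
grasp_force: 63.8
```

```bash
python3 -c "
from h import *
go([.438,-.178,.075],-7.2);print(env.sense()['grasp_force'])"
```

```text
t 4.6 pos [ 0.433  -0.1188  0.1044] d [-0.0583  0.011   0.0294] r [0.0012 0.0003 0.0246] open 0.0289 F [ 1.1 -0.4 -0.4] q [-0.44 -0.07  2.09  0.    1.12 -0.34]
63.80932331085205
```

Emit:
arm_command(
  deltas=[
    {"tx": -0.03,"ty": 0.006,"tz": 0.014,"rx": 0,"ry": 0,"rz": 0.024},
    {"tx": -0.058,"ty": 0.011,"tz": 0.029,"rx": 0,"ry": 0,"rz": 0.024},
    {"tx": -0.058,"ty": 0.011,"tz": 0.029,"rx": 0,"ry": 0,"rz": 0.024},
    {"tx": -0.058,"ty": 0.011,"tz": 0.029,"rx": 0,"ry": 0,"rz": 0.024},
    {"tx": -0.058,"ty": 0.011,"tz": 0.029,"rx": 0,"ry": 0,"rz": 0.024},
  ],
)

```text
time: 5.02
eef_pos: [0.4381, -0.1754, 0.0747]
eef_rot: [0.75, 0.662, 0.0, -0.0]
contact_force: [0.8, 0.4, -1.0]
opening: 0.0293
grasp_force: 63.8
```

Run:
```python
from h import *
a=shot("scene","s2");b=shot("top","t2")
go([.438,-.178,.075],-7.2)
for cam in("scene","top"):
    for n,z in(("battery_block",.0545),("viewer_socket",.028)):
        for r in spotter.mark_of(cam,n)[:2]: print(n,cam,round(r["p"],2),np.round(r["location"],1),np.round(ray(cam,r["location"],z),4))
p=proj("scene",[.438,-.178,.04]).astype(int);q=proj("top",[.438,-.178,.04]).astype(int)
f=lambda im,c:cv2.resize(im[c[1]-35:c[1]+35,c[0]-35:c[0]+35,::-1],(400,400),interpolation=cv2.INTER_CUBIC)
cv2.imwrite("pics/c2.png",np.hstack([f(a,p),f(b,q)]));print(p,q)
```

```text
t 5.12 pos [ 0.4386 -0.1749  0.0752] d [-0.0032 -0.0002  0.0002] r [0.0005 0.     0.0036] open 0.0293 F [-0.1  1.  -0.3] q [-0.55  0.03  2.05  0.    1.06 -0.42]
battery_block scene 0.89 [226.1 276.3] [ 0.4376 -0.1744  0.0545]
viewer_socket scene 0.98 [228.8 283.7] [ 0.4414 -0.1741  0.028 ]
viewer_socket scene 0.41 [260.2 147.8] [0.7032 0.1932 0.028 ]
battery_block top 0.54 [322.2 249.1] [ 0.4881 -0.1783  0.0545]
[227 282] [319 273]
```

View pics/c2.png

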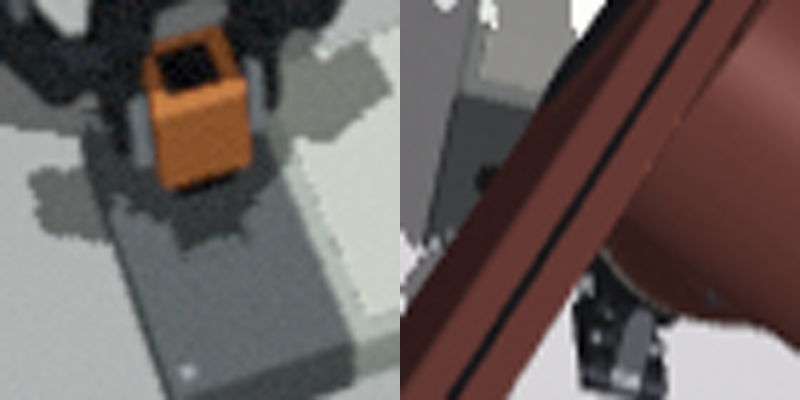

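The scene camera shows the battery held upright over the grey end at about (226,276). It hides the socket, and the arm blocks the top view. I'll localise the socket from the initial images and compare it with the battery fit.

Run:
```python
from h import *
s=env.sense()
im=cv2.imread("pics/s2.png")[...,::-1];h=cv2.cvtColor(np.ascontiguousarray(im),cv2.COLOR_RGB2HSV)
m=((h[...,0]<18)&(h[...,1]>120)&(h[...,2]>70));k=np.zeros_like(m);k[262:302,205:250]=1;m&=k
m=cv2.morphologyEx(m.astype(np.uint8),cv2.MORPH_CLOSE,np.ones((9,9)))
n,l,st,_=cv2.connectedComponentsWithStats(m);i=1+np.argmax(st[1:,4]);m=(l==i).astype(np.uint8);print("orange",st[i])
for zo in(.053,.055,.057): print(zo,fit({"scene":m.astype(np.float32)},(.438,-.175,-.12),.03,.03,zo+.016,zo+.054))
out=[]
for cam,f in(("scene","s0"),("top","t0")):
    a=cv2.imread(f"pics/{f}.png"); c=np.array([.438,-.178]); q=proj(cam,[*c,.028]).astype(int)
    z=cv2.resize(a[q[1]-20:q[1]+20,q[0]-20:q[0]+20],(400,400),interpolation=cv2.INTER_CUBIC)
    w=-.125;cs,sn=np.cos(w),np.sin(w)
    P=[[c[0]+cs*x-sn*y,c[1]+sn*x+cs*y,.028] for x,y in((-.011,-.011),(.011,-.011),(.011,.011),(-.011,.011))]
    pp=np.array([(proj(cam,p)-q+20+.5)*10 for p in P]).astype(np.int32); cv2.polylines(z,[pp],True,(0,0,255),1); out.append(z)
cv2.imwrite("pics/c3.png",np.hstack(out))
```

```text
orange [218 262  18  18 274]
0.053 (array([ 0.43930235, -0.17621903, -0.31427325]), np.float64(0.6551094651222229))
0.055 (array([ 0.43815129, -0.17845854, -0.29616245]), np.float64(0.6635492444038391))
0.057 (array([ 0.43812943, -0.17922139, -0.33065267]), np.float64(0.668795645236969))
```

View pics/c3.png

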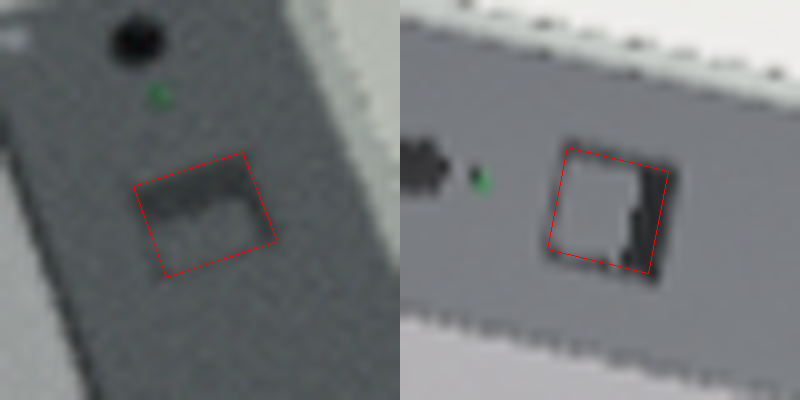

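Run:
```python
from h import *
im=cv2.imread("pics/s2.png")[...,::-1];h=cv2.cvtColor(np.ascontiguousarray(im),cv2.COLOR_RGB2HSV)
m=((h[...,0]<18)&(h[...,1]>120)&(h[...,2]>70));k=np.zeros_like(m);k[246:290,210:245]=1;m&=k
m=cv2.drawContours(np.zeros(m.shape,np.uint8),[cv2.convexHull(np.argwhere(m)[:,::-1].astype(np.int32))],0,1,-1).astype(np.float32)
for zo in(.053,.055): print(zo,m.sum(),fit({"scene":m},(.438,-.175,-.12),.03,.03,zo+.016,zo+.054))
# with fixed yaw: residual by position
for dx in(-.004,-.002,0,.002,.004): print([round(np.abs(boxmask("scene",.4385+dx,-.175+dy,-.13,.03,.03,.071,.109)-m).sum()/m.sum(),3) for dy in(-.006,-.004,-.002,0,.002,.004)])
```

```text
0.053 434.0 (array([ 0.43894274, -0.17553652, -0.26304619]), np.float64(0.08870967477560043))
0.055 434.0 (array([ 0.43836589, -0.17686682, -0.26846002]), np.float64(0.0910138264298439))
[np.float32(0.319), np.float32(0.294), np.float32(0.274), np.float32(0.312), np.float32(0.389), np.float32(0.483)]
[np.float32(0.243), np.float32(0.184), np.float32(0.158), np.float32(0.194), np.float32(0.278), np.float32(0.366)]
[np.float32(0.247), np.float32(0.185), np.float32(0.137), np.float32(0.153), np.float32(0.224), np.float32(0.295)]
[np.float32(0.326), np.float32(0.247), np.float32(0.198), np.float32(0.21), np.float32(0.259), np.float32(0.319)]Traceback (most recent call last):
  File "<stdin>", line 7, in <module>
  File "h.py", line 16, in boxmask
    P=[proj(cam,[x+c*a*L/2-s*b*W/2,y+s*a*L/2+c*b*W/2,z]) for a in(-1,1) for b in(-1,1) for z in(z0,z1)]
       ~~~~^^^^^^^^^^^^^^^^^^^^^^^^^^^^^^^^^^^^^^^^^^^^^
  File "h.py", line 9, in proj
    c=viewer.get_calibration(cam); f=192/np.tan(np.radians(c["vertical_fov"])/2)
ValueError: time passes only in moves, steps and waits
```

Emit:
arm_command(
  deltas=[
    {"tx": -0.002,"ty": 0,"tz": 0,"rx": 0,"ry": 0,"rz": 0.002},
    {"tx": -0.002,"ty": 0,"tz": 0.015,"rx": 0,"ry": 0,"rz": 0.002},
    {"tx": -0.002,"ty": 0,"tz": 0.022,"rx": 0,"ry": 0,"rz": 0.002},
    {"tx": -0.002,"ty": 0,"tz": 0.026,"rx": 0,"ry": 0,"rz": 0.002},
    {"tx": -0.002,"ty": 0,"tz": 0.03,"rx": 0,"ry": 0,"rz": 0.002},
    {"tx": -0.002,"ty": 0,"tz": 0.033,"rx": 0,"ry": 0,"rz": 0.002},
    {"tx": -0.002,"ty": 0,"tz": 0.033,"rx": 0,"ry": 0,"rz": 0.002},
  ],
)

```text
time: 5.9
eef_pos: [0.4378, -0.1774, 0.0412]
eef_rot: [0.75, 0.662, -0.0, -0.001]
contact_force: [-1.1, -0.2, 0.6]
opening: 0.0291
grasp_force: 63.8
```

```bash
python3 -c "
from h import *
go([.438,-.178,.033],-7.2);print(env.sense()['moment'])"
```

```text
t 5.9 pos [ 0.4378 -0.1774  0.0412] d [-0.0006  0.0003  0.0082] r [-0.001  -0.0004  0.0007] open 0.0291 F [-1.1 -0.2  0.6] q [-0.55  0.09  2.06 -0.    0.99 -0.43]
[-0.05216477 -0.04859336  0.01057735]
```

Emit:
arm_command(
  deltas=[
    {"tx": 0,"ty": 0,"tz": 0.003,"rx": 0,"ry": 0,"rz": 0},
    {"tx": 0,"ty": 0,"tz": 0.006,"rx": 0,"ry": 0,"rz": 0},
    {"tx": 0,"ty": 0,"tz": 0.009,"rx": 0,"ry": 0,"rz": 0},
    {"tx": 0,"ty": 0,"tz": 0.0105,"rx": 0,"ry": 0,"rz": 0},
    {"tx": 0,"ty": 0,"tz": 0.0105,"rx": 0,"ry": 0,"rz": 0},
  ],
)

```text
time: 6.32
eef_pos: [0.4384, -0.1778, 0.0332]
eef_rot: [0.75, 0.662, -0.0, -0.0]
contact_force: [-8.6, 4.7, 20.2]
opening: 0.0292
grasp_force: 66.6
```

Emit:
arm_command(
  deltas=[
    {"tx": 0,"ty": 0,"tz": 0.0015,"rx": 0,"ry": 0,"rz": 0},
    {"tx": 0,"ty": 0,"tz": 0.0015,"rx": 0,"ry": 0,"rz": 0},
    {"tx": 0,"ty": 0,"tz": 0.0015,"rx": 0,"ry": 0,"rz": 0},
  ],
)

```text
time: 6.57
eef_pos: [0.4385, -0.1778, 0.0331]
eef_rot: [0.75, 0.662, -0.0, -0.0]
contact_force: [-15.0, 7.6, 35.2]
opening: 0.029
grasp_force: 68.6
```

It has hit a hard stop. I'll release, retreat and look.

Emit:
arm_command(
  deltas=[
    {"tx": 0,"ty": 0,"tz": -0.003,"rx": 0,"ry": 0,"rz": 0},
    {"tx": 0,"ty": 0,"tz": -0.003,"rx": 0,"ry": 0,"rz": 0},
    {"tx": 0,"ty": 0,"tz": -0.003,"rx": 0,"ry": 0,"rz": 0},
    {"tx": 0,"ty": 0,"tz": -0.003,"rx": 0,"ry": 0,"rz": 0},
    {"tx": 0,"ty": 0,"tz": -0.003,"rx": 0,"ry": 0,"rz": 0},
    {"tx": 0,"ty": 0,"tz": -0.003,"rx": 0,"ry": 0,"rz": 0},
  ],
  grip=0.0854,
)

```text
time: 7.07
eef_pos: [0.4378, -0.1775, 0.0323]
eef_rot: [0.75, 0.662, -0.0, -0.0]
contact_force: [-0.3, -0.2, 0.7]
opening: 0.0853
grasp_force: 0.0
```

Emit:
arm_command(
  deltas=[
    {"tx": 0,"ty": 0,"tz": -0.04,"rx": 0,"ry": 0,"rz": 0},
    {"tx": 0,"ty": 0,"tz": -0.08,"rx": 0,"ry": 0,"rz": 0},
    {"tx": 0.04,"ty": 0,"tz": -0.11,"rx": 0,"ry": 0,"rz": 0},
    {"tx": 0.08,"ty": 0,"tz": -0.12,"rx": 0,"ry": 0,"rz": -0.06},
    {"tx": 0.12,"ty": 0,"tz": -0.12,"rx": 0,"ry": 0,"rz": -0.12},
    {"tx": 0.16,"ty": 0,"tz": -0.12,"rx": 0,"ry": 0,"rz": -0.18},
    {"tx": 0.2,"ty": 0,"tz": -0.12,"rx": 0,"ry": 0,"rz": -0.24},
    {"tx": 0.24,"ty": 0,"tz": -0.12,"rx": 0,"ry": 0,"rz": -0.24},
  ],
)

```text
time: 7.73
eef_pos: [0.4679, 0.062, 0.1529]
eef_rot: [0.664, 0.747, 0.0, 0.0]
contact_force: [1.0, 0.9, 0.4]
opening: 0.0852
grasp_force: 0.0
```

Run:
```python
from h import *
a=shot("scene","s4");b=shot("top","t4")
go([.5487,.1605,.12],6.6)
p=proj("scene",[.438,-.178,.04]).astype(int);q=proj("top",[.438,-.178,.04]).astype(int)
f=lambda im,c:cv2.resize(im[c[1]-30:c[1]+30,c[0]-30:c[0]+30,::-1],(400,400),interpolation=cv2.INTER_CUBIC)
cv2.imwrite("pics/c4.png",np.hstack([f(a,p),f(b,q)]))
h=cv2.cvtColor(a,cv2.COLOR_RGB2HSV)
m=((h[...,0]<18)&(h[...,1]>120)&(h[...,2]>70));k=np.zeros_like(m);k[p[1]-25:p[1]+20,p[0]-18:p[0]+18]=1;m&=k
m=cv2.drawContours(np.zeros(m.shape,np.uint8),[cv2.convexHull(np.argwhere(m)[:,::-1].astype(np.int32))],0,1,-1).astype(np.float32)
for zo in(.008,.012,.016,.02):
  print(zo,[round(float(np.abs(boxmask("scene",.438,-.1785+dy,-.125,.03,.03,zo+.016,zo+.054)-m).sum()/m.sum()),3) for dy in(-.003,-.0015,0,.0015,.003)])
```

```text
t 7.83 pos [0.4678 0.0655 0.1527] d [0.0844 0.0918 0.0329] r [ 0.0004 -0.002   0.0067] open 0.0854 F [ 0.5 -0.8  0.2] q [-0.03 -0.08  1.99  0.    1.22 -0.15]
0.008 [0.314, 0.264, 0.218, 0.168, 0.134]
0.012 [0.225, 0.159, 0.118, 0.095, 0.1]
0.016 [0.145, 0.104, 0.101, 0.121, 0.175]
0.02 [0.13, 0.142, 0.183, 0.23, 0.273]
```

View pics/c4.png

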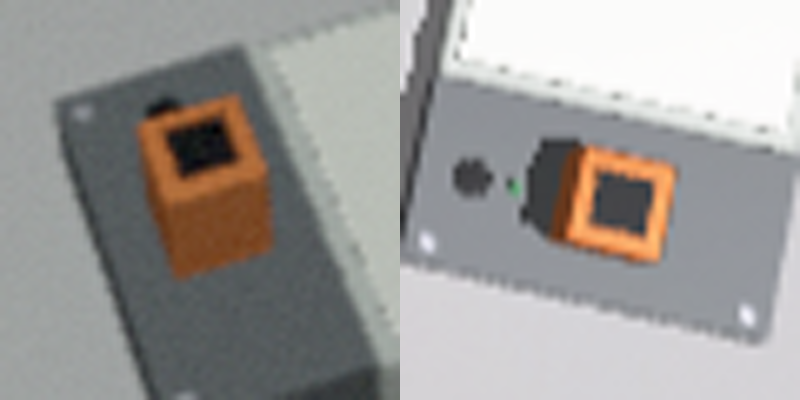

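The battery sits flush: no plug is visible, and TCP z at contact (.0331) matches the expected home height (.0332). Next is the vial.

Emit:
arm_command(
  deltas=[
    {"tx": 0.028,"ty": 0.03,"tz": 0.0,"rx": 0,"ry": 0,"rz": 0.007},
    {"tx": 0.056,"ty": 0.06,"tz": 0.01,"rx": 0,"ry": 0,"rz": 0.007},
    {"tx": 0.084,"ty": 0.092,"tz": 0.02,"rx": 0,"ry": 0,"rz": 0.007},
    {"tx": 0.084,"ty": 0.092,"tz": 0.033,"rx": 0,"ry": 0,"rz": 0.007},
    {"tx": 0.084,"ty": 0.092,"tz": 0.033,"rx": 0,"ry": 0,"rz": 0.007},
    {"tx": 0.084,"ty": 0.092,"tz": 0.033,"rx": 0,"ry": 0,"rz": 0.007},
    {"tx": 0.084,"ty": 0.092,"tz": 0.033,"rx": 0,"ry": 0,"rz": 0.007},
  ],
)

```text
time: 8.42
eef_pos: [0.5491, 0.1529, 0.1197]
eef_rot: [0.668, 0.744, -0.001, -0.0]
contact_force: [0.3, -0.3, 0.2]
opening: 0.0855
grasp_force: 0.0
```

Run:
```python
from h import *
shot("scene","s5")
go([.5492,.1607,.027],6.6)
for n,z in(("black_vial_middle",.034),("black_cap_vial",.005)):
    for r in spotter.mark_of("scene",n)[:2]: print(n,round(r["p"],2),np.round(r["location"],1),np.round(ray("scene",r["location"],z),4))
```

```text
t 8.47 pos [0.5496 0.1529 0.1204] d [0.0079 0.0004 0.0934] r [ 0.0003  0.0003 -0.0086] open 0.0854 F [-0.4 -1.4  1. ] q [ 0.13  0.2   1.77 -0.    1.17  0.03]
black_vial_middle 0.72 [212.  170.1] [0.5457 0.1588 0.034 ]
black_vial_middle 0.32 [232.2 199. ] [0.5455 0.035  0.034 ]
black_cap_vial 0.46 [213.8 178.5] [0.5479 0.1589 0.005 ]
```

View pics/s5.png

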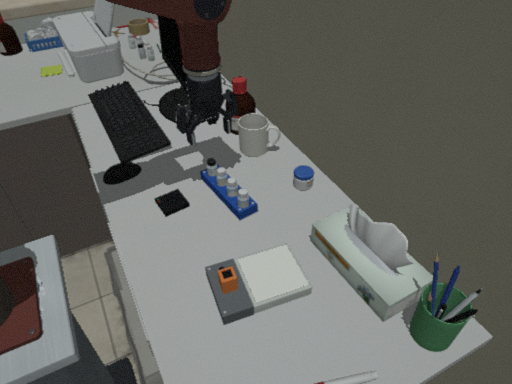

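The gripper is above the black vial (vial at 212,165), clear of the mug, and the battery is seated at (228,280). I descend and grip.

Emit:
arm_command(
  deltas=[
    {"tx": 0.0075,"ty": -0.0005,"tz": 0.03,"rx": 0,"ry": 0,"rz": -0.007},
    {"tx": 0.0075,"ty": -0.0005,"tz": 0.06,"rx": 0,"ry": 0,"rz": -0.007},
    {"tx": 0.0075,"ty": -0.0005,"tz": 0.085,"rx": 0,"ry": 0,"rz": -0.007},
    {"tx": 0.0075,"ty": -0.0005,"tz": 0.092,"rx": 0,"ry": 0,"rz": -0.007},
    {"tx": 0.0075,"ty": -0.0005,"tz": 0.092,"rx": 0,"ry": 0,"rz": -0.007},
    {"tx": 0.0075,"ty": -0.0005,"tz": 0.092,"rx": 0,"ry": 0,"rz": -0.007},
  ],
)

```text
time: 9.07
eef_pos: [0.5491, 0.1612, 0.0289]
eef_rot: [0.666, 0.746, 0.0, 0.0]
contact_force: [-0.3, -0.3, 0.0]
opening: 0.0855
grasp_force: 0.0
```

```bash
python3 -c "
from h import *
go([.5492,.1607,.027],6.6)"
```

```text
t 9.07 pos [0.5491 0.1612 0.0289] d [-0.0006  0.0001  0.0019] r [ 0.001   0.     -0.0008] open 0.0855 F [-0.3 -0.3  0. ] q [ 0.15  0.33  1.81 -0.    1.    0.03]
```

Emit:
arm_command(
  deltas=[
    {"tx": 0,"ty": 0,"tz": 0.001,"rx": 0,"ry": 0,"rz": 0},
    {"tx": 0,"ty": 0,"tz": 0.001,"rx": 0,"ry": 0,"rz": 0},
    {"tx": 0,"ty": 0,"tz": 0.001,"rx": 0,"ry": 0,"rz": 0},
    {"tx": 0,"ty": 0,"tz": 0.001,"rx": 0,"ry": 0,"rz": 0},
    {"tx": 0,"ty": 0,"tz": 0.001,"rx": 0,"ry": 0,"rz": 0},
    {"tx": 0,"ty": 0,"tz": 0.001,"rx": 0,"ry": 0,"rz": 0},
    {"tx": 0,"ty": 0,"tz": 0.001,"rx": 0,"ry": 0,"rz": 0},
    {"tx": 0,"ty": 0,"tz": 0.001,"rx": 0,"ry": 0,"rz": 0},
  ],
  grip=0.015,
)

```text
time: 9.73
eef_pos: [0.549, 0.1616, 0.0278]
eef_rot: [0.665, 0.747, 0.0, 0.0]
contact_force: [-2.7, -0.6, 5.7]
opening: 0.0254
grasp_force: 58.8
```

The opening of 25.4 mm suggests the pads are partly on the shoulder. I'll regrip slightly lower.

Emit:
arm_command(
  deltas=[
    {"tx": 0,"ty": 0,"tz": 0,"rx": 0,"ry": 0,"rz": 0},
    {"tx": 0,"ty": 0,"tz": 0,"rx": 0,"ry": 0,"rz": 0},
    {"tx": 0,"ty": 0,"tz": 0.001,"rx": 0,"ry": 0,"rz": 0},
    {"tx": 0,"ty": 0,"tz": 0.0025,"rx": 0,"ry": 0,"rz": 0},
    {"tx": 0,"ty": 0,"tz": 0.0025,"rx": 0,"ry": 0,"rz": 0},
  ],
  grip=0.045,
)

```text
time: 10.15
eef_pos: [0.548, 0.1614, 0.0236]
eef_rot: [0.665, 0.747, -0.0, -0.0]
contact_force: [-0.0, 1.4, 0.1]
opening: 0.0448
grasp_force: 0.0
```

Emit:
arm_command(
  deltas=[
    {"tx": 0,"ty": 0,"tz": 0,"rx": 0,"ry": 0,"rz": 0},
    {"tx": 0,"ty": 0,"tz": 0,"rx": 0,"ry": 0,"rz": 0},
    {"tx": 0,"ty": 0,"tz": 0,"rx": 0,"ry": 0,"rz": 0},
    {"tx": 0,"ty": 0,"tz": 0,"rx": 0,"ry": 0,"rz": 0},
    {"tx": 0,"ty": 0,"tz": 0,"rx": 0,"ry": 0,"rz": 0},
    {"tx": 0,"ty": 0,"tz": 0,"rx": 0,"ry": 0,"rz": 0},
  ],
  grip=0.015,
)

```text
time: 10.65
eef_pos: [0.5493, 0.1617, 0.0251]
eef_rot: [0.665, 0.747, 0.001, 0.001]
contact_force: [0.1, -0.4, 5.1]
opening: 0.0256
grasp_force: 61.8
```

Emit:
arm_command(
  deltas=[
    {"tx": 0,"ty": 0,"tz": -0.01,"rx": 0,"ry": 0,"rz": 0},
    {"tx": 0,"ty": 0,"tz": -0.02,"rx": 0,"ry": 0,"rz": 0},
    {"tx": 0,"ty": 0,"tz": -0.035,"rx": 0,"ry": 0,"rz": 0},
    {"tx": 0,"ty": 0,"tz": -0.055,"rx": 0,"ry": 0,"rz": 0},
    {"tx": 0,"ty": 0,"tz": -0.08,"rx": 0,"ry": 0,"rz": 0},
    {"tx": 0,"ty": 0,"tz": -0.11,"rx": 0,"ry": 0,"rz": 0},
    {"tx": 0,"ty": 0,"tz": -0.12,"rx": 0,"ry": 0,"rz": 0},
    {"tx": 0,"ty": 0,"tz": -0.12,"rx": 0,"ry": 0,"rz": 0},
  ],
)

```text
time: 11.32
eef_pos: [0.551, 0.162, 0.1486]
eef_rot: [0.665, 0.747, 0.003, 0.002]
contact_force: [0.5, -1.0, -0.4]
opening: 0.0255
grasp_force: 59.0
```

Run:
```python
from h import *
a=shot("scene","s6"); s=env.sense(); print(s["eef_pos"],s["opening"],s["grasp_force"])
q=proj("scene",s["eef_pos"]).astype(int);print(q)
cv2.imwrite("pics/c6.png",cv2.resize(a[max(q[1]-50,0):q[1]+70,max(q[0]-70,0):q[0]+70,::-1],None,fx=5,fy=5,interpolation=cv2.INTER_CUBIC))
go([.5278,-.19,.2],-10)
```

```text
[0.54956071 0.16169726 0.14600611] 0.025448463319899618 59.04289282858372
[208 132]
t 11.37 pos [0.5496 0.1617 0.146 ] d [-0.3469 -0.0618 -0.0543] r [ 0.0037 -0.0006  0.2895] open 0.0254 F [-0.3  0.  -0.3] q [ 0.15  0.17  1.75 -0.    1.22  0.03]
```

View pics/c6.png

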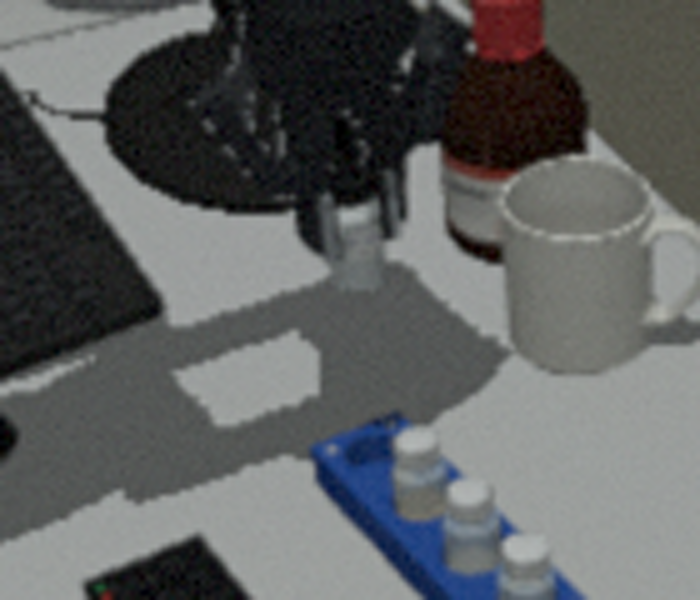

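The vial is held upright clear of the rack, and the three white vials are still in place. I transfer it to above the panel.

Emit:
arm_command(
  deltas=[
    {"tx": -0.02,"ty": -0.004,"tz": -0.02,"rx": 0,"ry": 0,"rz": 0.03},
    {"tx": -0.06,"ty": -0.01,"tz": -0.04,"rx": 0,"ry": 0,"rz": 0.08},
    {"tx": -0.1,"ty": -0.018,"tz": -0.054,"rx": 0,"ry": 0,"rz": 0.14},
    {"tx": -0.14,"ty": -0.025,"tz": -0.054,"rx": 0,"ry": 0,"rz": 0.2},
    {"tx": -0.18,"ty": -0.032,"tz": -0.054,"rx": 0,"ry": 0,"rz": 0.26},
    {"tx": -0.22,"ty": -0.04,"tz": -0.054,"rx": 0,"ry": 0,"rz": 0.32},
    {"tx": -0.26,"ty": -0.047,"tz": -0.054,"rx": 0,"ry": 0,"rz": 0.38},
    {"tx": -0.3,"ty": -0.054,"tz": -0.054,"rx": 0,"ry": 0,"rz": 0.44},
  ],
)

```text
time: 12.03
eef_pos: [0.5275, -0.1441, 0.1958]
eef_rot: [0.813, 0.582, -0.001, -0.002]
contact_force: [1.3, 0.2, 0.5]
opening: 0.0252
grasp_force: 59.0
```

```bash
sed -i 's/from_rotvec(\[0,tilt,0\])/from_rotvec([tilt,0,0])/' h.py
python3 - <<'E'
from h import *
for px in((312,180),(362,181),(413,182)): print(ray("top",px,0))
for px in((312,125),(362,125)): print(ray("top",px,.08))
print("tissue row in scene at z=.2:",proj("scene",[.72,-.28,.2]),proj("scene",[.72,-.28,.15]),proj("scene",[.72,-.28,.1]))
az=-19.6;a=np.radians(az);z=np.array([-np.cos(a)*.7071,-np.sin(a)*.7071,-.7071]);p=np.array([.5285,-.188,.123])+.009*z;print(p)
go(p,az,np.pi/4)
go([.5278,-.19,.2],az)
E
```

```text
[ 0.64900726 -0.15212387  0.        ]
[ 0.65887458 -0.26672807  0.        ]
[ 0.66898756 -0.38363345  0.        ]
[ 0.75054934 -0.13294083  0.08      ]
[ 0.76214199 -0.24079684  0.08      ]
tissue row in scene at z=.2: [398.33730326 204.83315514] [392.03283539 225.21753378] [386.30673285 243.73187068]
[ 0.52250484 -0.18586522  0.1166361 ]
t 12.03 pos [ 0.5275 -0.1441  0.1958] d [-0.0412  0.0091  0.0792] r [0.7818 0.0052 0.0135] open 0.0252 F [1.3 0.2 0.5] q [-0.41  0.06  1.77  0.    1.31 -0.08]
t 12.03 pos [ 0.5275 -0.1441  0.1958] d [-0.0433  0.0151 -0.0042] r [-0.0036 -0.0003  0.0141] open 0.0252 F [1.3 0.2 0.5] q [-0.41  0.06  1.77  0.    1.31 -0.08]
```

Run:
```python
from h import *
az=10;a=np.radians(az);z=np.array([-np.cos(a)*.7071,-np.sin(a)*.7071,-.7071]);p=np.array([.5285,-.188,.14])+.009*z;print(p)
go(p,az,np.pi/4)
go([*p[:2],.19],az)
s=env.sense();T=R.from_quat(s["eef_rot"])
# row rotation vectors: yaw+tilt gradually
for f in(.25,.5,.75,1):
    aa=np.radians(-19+29*f);y=np.array([np.cos(aa),np.sin(aa),0]);zz=np.array([0,0,-1.]);G=R.from_matrix(np.c_[np.cross(y,zz),y,zz])*R.from_rotvec([np.pi/4*f,0,0]);print(f,np.round((T.inv()*G).as_rotvec(),3))
```

```text
[ 0.52223278 -0.18910508  0.1336361 ]
t 12.03 pos [ 0.5275 -0.1441  0.1958] d [-0.0443  0.0098  0.0622] r [ 0.765  -0.1984 -0.4756] open 0.0252 F [1.3 0.2 0.5] q [-0.41  0.06  1.77  0.    1.31 -0.08]
t 12.03 pos [ 0.5275 -0.1441  0.1958] d [-0.0443  0.0096  0.0058] r [-0.0034 -0.0012 -0.5025] open 0.0252 F [1.3 0.2 0.5] q [-0.41  0.06  1.77  0.    1.31 -0.08]
0.25 [ 0.193 -0.013 -0.122]
0.5 [ 0.387 -0.05  -0.246]
0.75 [ 0.579 -0.112 -0.365]
1 [ 0.765 -0.198 -0.476]
```

Emit:
arm_command(
  deltas=[
    {"tx": -0.03,"ty": 0.005,"tz": 0.0,"rx": 0.097,"ry": -0.003,"rz": -0.061},
    {"tx": -0.044,"ty": 0.01,"tz": 0.005,"rx": 0.193,"ry": -0.013,"rz": -0.122},
    {"tx": -0.044,"ty": 0.01,"tz": 0.01,"rx": 0.29,"ry": -0.03,"rz": -0.185},
    {"tx": -0.044,"ty": 0.01,"tz": 0.015,"rx": 0.387,"ry": -0.05,"rz": -0.246},
    {"tx": -0.044,"ty": 0.01,"tz": 0.02,"rx": 0.484,"ry": -0.08,"rz": -0.306},
    {"tx": -0.044,"ty": 0.01,"tz": 0.025,"rx": 0.579,"ry": -0.112,"rz": -0.365},
    {"tx": -0.044,"ty": 0.01,"tz": 0.03,"rx": 0.672,"ry": -0.154,"rz": -0.42},
    {"tx": -0.044,"ty": 0.01,"tz": 0.03,"rx": 0.765,"ry": -0.198,"rz": -0.476},
  ],
)

```text
time: 12.7
eef_pos: [0.5235, -0.1876, 0.165]
eef_rot: [0.591, 0.709, -0.295, -0.247]
contact_force: [-1.0, -0.9, -0.4]
opening: 0.0253
grasp_force: 59.1
```

Run:
```python
from h import *
az=10;a=np.radians(az);z=np.array([-np.cos(a)*.7071,-np.sin(a)*.7071,-.7071]);p=np.array([.5285,-.188,.123])+.009*z
shot("scene","s7");go(p,az,np.pi/4);print(env.sense()["grasp_force"])
```

```text
t 12.75 pos [ 0.5225 -0.1852  0.161 ] d [-0.0041  0.0312  0.0315] r [-0.0168  0.0044  0.0127] open 0.0254 F [-2.6  2.8 -1.6] q [-0.29  0.71  1.2  -0.36  1.96 -0.49]
59.10104798502289
```

View pics/s7.png

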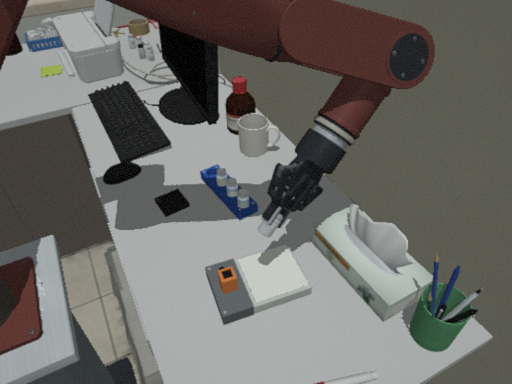

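The vial is slanted, cap end up, and held at about (272,222), clear of the tissue box. Next I lower it to about 95 mm above the panel.

Emit:
arm_command(
  deltas=[
    {"tx": -0.003,"ty": 0.01,"tz": 0.01,"rx": -0.01,"ry": 0,"rz": 0.008},
    {"tx": -0.003,"ty": 0.02,"tz": 0.02,"rx": -0.01,"ry": 0,"rz": 0.008},
    {"tx": -0.003,"ty": 0.03,"tz": 0.03,"rx": -0.01,"ry": 0,"rz": 0.008},
    {"tx": -0.003,"ty": 0.03,"tz": 0.03,"rx": -0.01,"ry": 0,"rz": 0.008},
    {"tx": -0.003,"ty": 0.03,"tz": 0.03,"rx": -0.01,"ry": 0,"rz": 0.008},
    {"tx": -0.003,"ty": 0.03,"tz": 0.03,"rx": -0.01,"ry": 0,"rz": 0.008},
    {"tx": -0.003,"ty": 0.03,"tz": 0.03,"rx": -0.01,"ry": 0,"rz": 0.008},
    {"tx": -0.003,"ty": 0.03,"tz": 0.03,"rx": -0.01,"ry": 0,"rz": 0.008},
  ],
)

```text
time: 13.42
eef_pos: [0.5259, -0.1909, 0.1271]
eef_rot: [0.598, 0.708, -0.29, -0.239]
contact_force: [-0.3, 0.0, -0.3]
opening: 0.0253
grasp_force: 59.1
```

Run:
```python
from h import *
az=10;a=np.radians(az);z=np.array([-np.cos(a)*.7071,-np.sin(a)*.7071,-.7071]);p=np.array([.5285,-.188,.123])+.009*z
go(p,az,np.pi/4);s=env.sense();zt=R.from_quat(s["eef_rot"]).as_matrix()[:,2]
print("slant",np.degrees(np.arccos(-zt[2])),"mid",s["eef_pos"]-.009*zt,s["grasp_force"],np.abs(s["joint_vel"]).max())
for n in("black_vial_middle","viewer_panel"):
  for r in spotter.mark_of("scene",n)[:1]: print(n,round(r["p"],2),r["location"],ray("scene",r["location"],.123 if "v" == n[6] else .028))
print(proj("scene",s["eef_pos"]-.009*zt))
```

```text
t 13.42 pos [ 0.5259 -0.1909  0.1271] d [0.0025 0.0049 0.0098] r [ 0.0153  0.0039 -0.0078] open 0.0253 F [-0.3  0.  -0.3] q [-0.3   0.73  1.22 -0.34  1.89 -0.45]
slant 44.12702982873526 mid [ 0.53203322 -0.18975981  0.13356996] 59.11846756702289 0.0028575237622286147
black_vial_middle 0.56 [269.2, 219.6] [ 0.54775672 -0.14124931  0.123     ]
viewer_panel 0.89 [273.5, 273.6] [ 0.52880576 -0.19405126  0.028     ]
[274.53506677 235.55485621]
```

Emit:
arm_command(
  deltas=[
    {"tx": 0.0,"ty": 0.005,"tz": 0.01,"rx": 0.015,"ry": 0,"rz": 0},
    {"tx": 0.0,"ty": 0.005,"tz": 0.01,"rx": 0.015,"ry": 0,"rz": 0},
    {"tx": 0.0,"ty": 0.005,"tz": 0.01,"rx": 0.015,"ry": 0,"rz": 0},
    {"tx": 0.0,"ty": 0.005,"tz": 0.01,"rx": 0.015,"ry": 0,"rz": 0},
    {"tx": 0.0,"ty": 0.005,"tz": 0.01,"rx": 0.015,"ry": 0,"rz": 0},
    {"tx": 0.0,"ty": 0.005,"tz": 0.01,"rx": 0.015,"ry": 0,"rz": 0},
  ],
)

```text
time: 14.02
eef_pos: [0.5221, -0.1912, 0.1153]
eef_rot: [0.596, 0.706, -0.296, -0.244]
contact_force: [-0.1, 0.2, 0.0]
opening: 0.0254
grasp_force: 59.1
```

Run:
```python
from h import *
a=shot("scene","s8");s=env.sense();zt=R.from_quat(s["eef_rot"]).as_matrix()[:,2];m=s["eef_pos"]-.009*zt
print("slant",np.degrees(np.arccos(-zt[2])),"mid",m,s["grasp_force"],proj("scene",m))
for r in spotter.mark_of("scene","black_vial_middle")[:1]: print(r)
cv2.imwrite("pics/c8.png",cv2.resize(a[150:330,170:390,::-1],None,fx=3,fy=3,interpolation=cv2.INTER_CUBIC))
```

```text
slant 45.08707740286619 mid [ 0.5284415  -0.19011872  0.1217288 ] 59.110066182911396 [272.82094876 240.77218618]
{'location': [271.1, 241.3], 'p': 0.8}
```

View pics/c8.png

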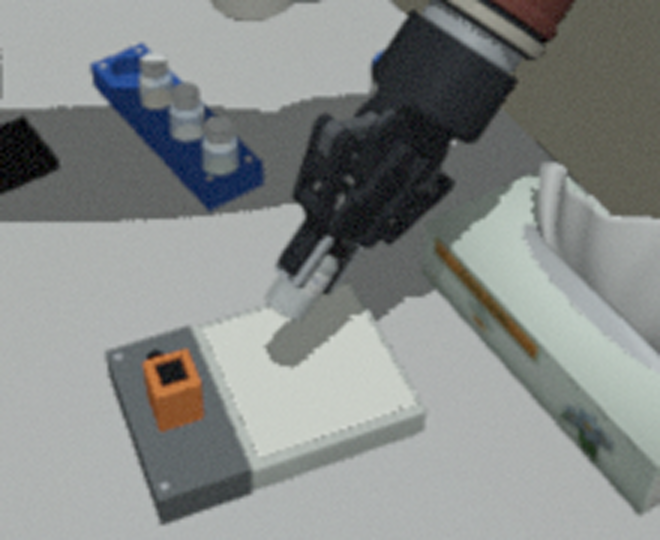

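The battery is seated. The vial is held at 45°, its middle about 94 mm above the panel centre, and the three white vials are in the rack. I hand in.

```bash
python3 -c "
from h import *
print(ticket.finish_job())"
```

```text
the job is handed in; nothing more can be done
None
```

I handed the job in at about 14 s on the robot clock: the battery is plugged home and released, and the black-capped vial is held still at 45°, cap end up, about 94 mm above the panel centre. The white-capped vials are still in the rack and the mug was not touched; the judge's result was not shown.

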